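# Index the sensor arm one hole over to the petri dish

## Task

The blue sensor arm on the indexing stand is pinned midway between a round petri dish and a square weighing boat. Hook a fingertip under the red pull ring and lift it so that the spring index pin comes out of its hole, swing the arm one hole to the side so that the sensor stands over the round dish (not over the square boat), and let the pin drop fully into that hole. Work gently and do not grip or squeeze the ring, do not swing past that hole, do not lift or shift the dish, the boat or the things standing around, and leave the ring free at the end.

Things in the scene. Friction and masses are not known exactly. Their poses are not given: they have to be found in the camera images.
- stand: Fixed grey base plate 203 x 180 x 8 mm (x -42 to +161 mm). Origin on the worktop (z = 0) on the vertical pivot axis of the swing arm; x axis from the pivot over the aluminium index plate towards them, y to the left of that, z up. The round dish and the square boat stand on black circles on it 138 mm from the pivot, at +22 and -22 degrees from x; which is on which side varies.
- index_plate (a point): Centre of the top of the fixed aluminium index plate (48 x 150 mm, top 30 mm above the worktop), 67 mm from the pivot. It has five 14 mm holes on an arc of radius 80 mm about the pivot, at -44, -22, 0, +22 and +44 degrees from the stand's x axis.
- index_arm (a joint): Angle (rad) of the blue swing arm: 0 = middle hole (start), positive = to the left (counter-clockwise from above). Next holes at +-0.384, outer ones +-0.768, stops +-0.88. Bar 26 mm wide, 33 to 43 mm above the worktop, 155 mm long from the pivot. Hinge friction 0.12 N m: it stays where left. With the pin in a hole it turns only about 0.013 rad either way.
- index_pin (a joint): Height (m) of the steel index pin (12 mm diameter, round foot) above its seat: 0 = fully down, 16 mm deep in a hole; above 0.016 it is clear of the holes; top stop at 0.026. A spring presses it down with about 9 N when seated, 13 N at the stop. Let go between two holes, its foot rides on the plate at 0.016.
- ring (a point): Centre of the opening of the upright red D-shaped pull ring on top of the pin, 80 mm from the pivot; it turns with the arm. Seated: 104 mm above the worktop. Opening 56 wide x 48 mm high, 7 mm round bar, polished and slippery (friction 0.05): hook it, a pinch slips. Site x axis = axis of the opening, level, away from the pivot; y = across the ring; z up.
- boss (a point): Top of the steel boss (22 mm across) under the ring, 65 mm above the worktop. Beyond the ring nothing on the stand is higher than 62 mm, before it (pivot side, towards the robot) nothing higher than 54 mm. A finger pointing away from the robot and down at about 45 degrees enters the ring from the pivot side.
- sensor (a point): Middle of the underside of the black round sensor head (34 mm across) at the end of the arm, 138 mm from the pivot, 32 mm above the worktop.
- petri_1: Round petri dish with a beige layer in it, 58 mm across, 15 mm high, loose on the base plate; origin at the centre of its underside. The sensor must stop over this one.
- sample_boat: Square white weighing boat, 60 x 60 x 15 mm, loose on the base plate on the other side; origin at the centre of its underside.
- vial_1: Small screw-cap vial, 22 mm across, 48 mm high, loose, to the right of the stand; origin at its underside.
- vial_2: Small screw-cap vial with a coloured filling, 22 mm across, 48 mm high, loose, to the right of the stand; origin at its underside.
- stopper_0: Brown rubber stopper, 32 mm across, 25 mm high, loose, far right; origin at its underside.
- marker_1: White marker pen with a red cap, 131 x 12 x 12 mm, loose, lying at the right.

How it is judged:
By the outcome, as a careful person would: the job done as asked, in the order asked, and still so for the second after the job is handed in, with the robot touching nothing.
It also fails if it takes over 48 s, if anything falls off the work surface, if the arm or the gripper's body presses on something with over 40 N, if the wrist force passes 120 N, or if a joint passes its speed limit or range.

## Robot

A 7-joint arm with a two-finger parallel gripper is mounted at the origin on a cart in front of the work surface, level with it; the furniture and walls round the work are solid. World frame = base frame: x ahead of the robot, y to its left, z up, the work surface at z = 0. Lengths are in m, angles in rad, forces in N, time in s.
With the tool pointing down it reaches from about 0.425 to 0.825 m from the base axis. Payload 3.6 kg.
Tool frame: the origin (TCP) lies at the very end of the fingers, on their centre line; the grasp point (between the pads) lies 19 mm behind it; z points along the fingers, y is the line along which they close (so a half turn about z gives the same grasp; the last joint's range is limited). The gripper opens to 85 mm and grips with 20 to 120 N. Pads are 22 mm wide; open, the fingers measure 114 mm over their backs; the gripper's body (76 mm by 85 mm) begins 54 mm behind the grasp point. The pads swing forward as they close: fully open they stand 13 mm farther back than shut.
Start: joints at [-1.129, 0.615, -0.013, 1.423, 0.008, 1.103, -0.04], TCP at [0.294, 0.58, 0.231] pointing down, gripper open.
Joint ranges: [-3.12, 3.12], [-0.3, 2.06], [-1.34, 1.32], [0.26, 2.42], [-1.36, 4.5], [0.01, 1.98], [-2.84, 2.84]. Speed limits (rad/s): [2.79, 2.79, 3.14, 3.14, 3.14, 3.14, 3.14].

## Interface

Orientations are given as a unit quaternion [x, y, z, w].
In Python, from station import arm, imaging, finish_job gives the robot as it stands. Calls block until the motion is done:
- arm.movep(position, orientation): joint-space move of the TCP to a pose.
- arm.line_to(position, velocity=0.15, ori=None): straight line of the TCP; ori=None keeps the orientation; velocity is the mean speed in m/s.
- arm.move_j(angles): joint-space move.
- arm.move_gripper(opening, effort=None): opening from 0.0 (shut) to 1.0 (fully open); effort is the grip in N (None keeps the last); returns when the fingers have stopped.
- arm.pause(seconds).
- arm.ik(position, orientation): joint angles nearest the present ones, or None.
- imaging.snapshot(name): name is "scene" or "top" or "wrist"; returns the picture (384x512x3 uint8, blue, green, red); there is no depth.
- imaging.camera_info(name): a dict with "fx", "fy", "cx", "cy" (pixels), "R" (3x3) and "t" (3): a world point X has camera coordinates R X + t; the wrist camera has in their place "T_tool_cam" (4x4, takes a point from camera to tool coordinates, whose origin is the TCP and whose axes are the flange's). Camera axes: x right, y down, z forward; pixel columns grow to the right and rows downward; lengths in m; the calibration is good to about 2 mm. A picture is of the moment at which its call begins: read the wrist's pose just before it. camera_info takes no time and is no camera call.
A pose or a line that the arm cannot do raises arm.MotionError and nothing moves.
- finish_job(): hands the job in; it is judged then, once.
Trained networks look in the newest picture that a camera, given by its name, has taken for a name from the list of things; names that differ only in an ending like _2 or _b are one class to them, and where a whole thing is asked for, a point or a joint stands for the part that bears it (a point fixed in the world has none). Each returns a list of dicts, best first, with "confidence" (0 to 1); they miss things now and then, are a little off and sometimes report something else, mostly with a low value. They report only what shows in the picture. A call takes as long as a camera call.
- imaging.trace(camera, thing): "mask" (384x512 bool, what is visible of it) and "box" ([left, top, right, bottom] in pixels, round what is visible of it).
- imaging.mark_of(camera, thing): "point" ([column, row] in pixels: a listed point, or the origin of a listed thing).
Readings, each from a call of its own:
- arm.get_time(): time.
- arm.get_joint_positions(): joint angles.
- arm.get_dq(): joint speeds.
- arm.get_effort(): joint torques, N m.
- arm.get_tool_pos(): TCP position.
- arm.get_eef_rot(): TCP orientation.
- arm.get_ft_force(): force on the tool from outside, world axes, zero at the start.
- arm.get_wrist_torque(): the same for the moment, N m.
- arm.get_opening(): opening from 0.0 (shut) to 1.0 (fully open).
- arm.get_finger_force(): force on a finger pad.
Only numpy, scipy, OpenCV 4.12 (cv2) and the standard library are available. Lean on these libraries where they do the work, as an engineer would, in place of code of your own. Each camera call takes 0.05 s, during which the arm holds its last target. There are 200 camera calls.

## Working session

There is one attempt and no reset: what is moved stays moved. The work goes in short steps, each a Python script; the robot and the scene stay as the last script left them, time stands still between calls to the robot, and variables do not carry over. Pictures are saved under pics/ and viewed, at most 10 in all, crops included, and the job is handed in when it is done.

```bash
mkdir -p pics; python3 - <<'E'
from station import arm, imaging
import cv2,numpy as np
for c in ("scene","top"):
    im=imaging.snapshot(c); cv2.imwrite(f"pics/{c}0.png",im)
    ci=imaging.camera_info(c); print(c,{k:np.round(v,4).tolist() for k,v in ci.items()})
    for t in ("stand","index_plate","ring","boss","sensor","petri_1","sample_boat","vial_1","stopper_0","marker_1"):
        print(t,[(np.round(d["point"],1).tolist(),round(d["confidence"],2)) for d in imaging.mark_of(c,t)[:3]])
print(arm.get_time(),arm.get_eef_rot(),arm.get_tool_pos())
E
```

```text
scene {'fx': 369.4958, 'fy': 369.4958, 'cx': 254.822, 'cy': 195.887, 'R': [[0.7091, -0.7051, 0.0007], [-0.4587, -0.4621, -0.759], [0.5355, 0.5379, -0.6511]], 't': [-0.5091, 0.2569, 0.7411]}
stand [([197.5, 216.2], 0.67)]
index_plate [([220.5, 199.0], 0.59)]
ring [([218.8, 175.9], 0.66)]
boss [([221.5, 185.0], 0.74)]
sensor [([244.6, 184.9], 0.68)]
petri_1 [([226.6, 187.9], 0.48)]
sample_boat [([248.6, 206.0], 0.58), ([314.6, 306.1], 0.44)]
vial_1 [([297.2, 265.5], 0.65), ([276.4, 289.4], 0.49)]
stopper_0 [([351.9, 298.3], 0.81), ([312.6, 308.9], 0.66)]
marker_1 [([313.5, 306.0], 0.92), ([225.1, 187.7], 0.66)]
top {'fx': 383.9651, 'fy': 383.9651, 'cx': 254.3372, 'cy': 188.8061, 'R': [[-0.0073, -0.9999, -0.0096], [-0.9906, 0.0085, -0.1363], [0.1364, 0.0085, -0.9906]], 't': [-0.1562, 0.5583, 0.9295]}
stand [([209.0, 191.0], 0.3)]
index_plate [([209.7, 195.2], 0.96), ([370.7, 193.1], 0.7)]
ring [([205.8, 184.6], 0.73)]
boss [([208.1, 190.2], 0.66)]
sensor [([210.1, 170.5], 0.98)]
petri_1 [([192.8, 173.1], 0.87), ([317.2, 200.0], 0.24)]
sample_boat []
vial_1 [([314.2, 200.6], 0.43), ([319.2, 224.2], 0.43)]
stopper_0 [([369.3, 193.9], 0.45), ([204.1, 187.5], 0.4)]
marker_1 [([351.5, 221.5], 0.65)]
1.1 [ 2.32243409e-01  9.72657698e-01 -3.60076917e-05 -1.63119509e-05] [0.29365753 0.57983489 0.23131079]
```

```bash
python3 - <<'E'
import cv2
a=cv2.imread("pics/scene0.png")[130:330,150:400];b=cv2.imread("pics/top0.png")[110:270,130:400]
cv2.imwrite("pics/sc.png",cv2.resize(a,None,fx=3,fy=3,interpolation=2)[:600,:800]);cv2.imwrite("pics/tc.png",cv2.resize(b,(800,474),interpolation=2))
E
```

```text
(no output)
```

View pics/sc.png

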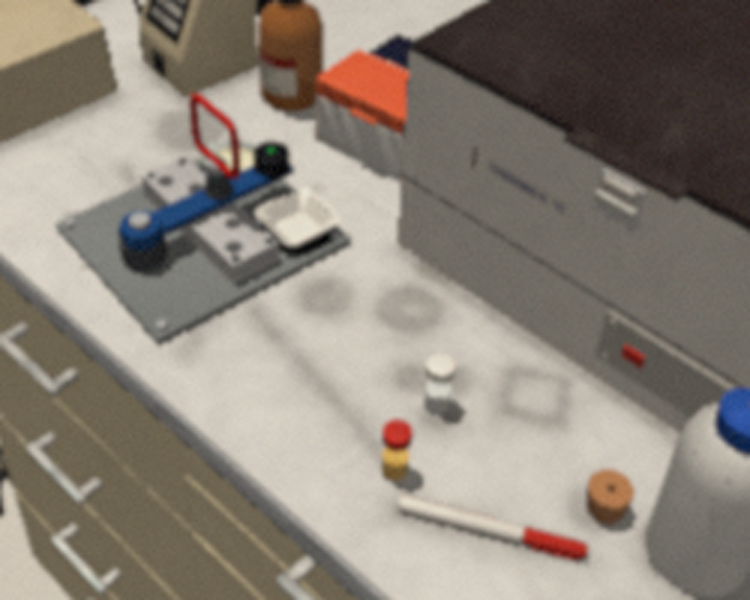

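View pics/tc.png

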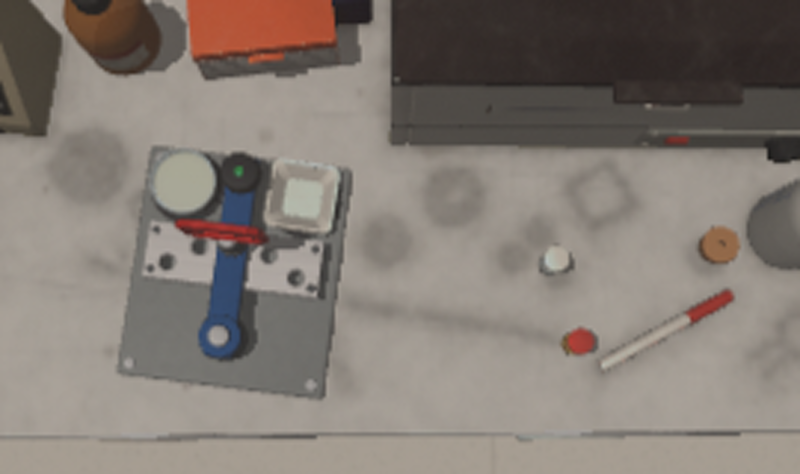

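The dish (crop-top 185,182) is to the left of the sensor (239,172), and the boat (303,197) is to its right. So the target is +0.384 rad. Next I fit the stand pose from both cameras plus the plate corners, and check reachability.

```bash
cat > h.py <<'E'
from station import arm, imaging, finish_job
import numpy as np, cv2
from scipy.spatial.transform import Rotation as Ro
from scipy.optimize import least_squares
def proj(c,X):
    ci=imaging.camera_info(c); p=np.asarray(ci["R"])@X+np.asarray(ci["t"])
    return np.array([ci["fx"]*p[0]/p[2]+ci["cx"],ci["fy"]*p[1]/p[2]+ci["cy"]])
def loc(r,a,z): return np.array([r*np.cos(a),r*np.sin(a),z])
def W(s,p): return np.r_[s[:2]+[p[0]*np.cos(s[2])-p[1]*np.sin(s[2]),p[0]*np.sin(s[2])+p[1]*np.cos(s[2])],p[2]]
def quat(yaw,tilt):  # tool z ahead along yaw and down by tilt; tool y level
    z=np.array([np.cos(yaw)*np.cos(tilt),np.sin(yaw)*np.cos(tilt),-np.sin(tilt)])
    y=np.array([-np.sin(yaw),np.cos(yaw),0])
    return lambda sgn: Ro.from_matrix(np.c_[np.cross(sgn*y,z),sgn*y,z]).as_quat()
E
python3 - <<'E'
from h import *
o=[]
for p,u in (((.161,.09,.008),(152,147)),((.161,-.09,.008),(351,168)),((-.042,-.09,.008),(323,397)),((-.042,.09,.008),(119,374))):
    o.append(("top",p,np.array(u)/2.963+[130,110]))
for p,u in (((-.042,.09,.008),(58,228)),((-.042,-.09,.008),(161,338)),((.161,-.09,.008),(350,240))):
    o.append(("scene",p,np.array(u)/3+[150,130]))
R,B,S,I=loc(.08,0,.104),loc(.08,0,.065),loc(.138,0,.032),loc(.067,0,.03)
P=loc(.138,.384,.008)
for c,us in (("top",[(205.8,184.6),(208.1,190.2),(210.1,170.5),(209.7,195.2),(192.8,173.1)]),("scene",[(218.8,175.9),(221.5,185),(244.6,184.9),(220.5,199),(226.6,187.9)])):
    o+=[(c,p,np.array(u)) for p,u in zip((R,B,S,I,P),us)]
f=lambda s:np.concatenate([proj(c,W(s,np.array(p)))-u for c,p,u in o])
r=least_squares(f,[.55,.13,0],loss="soft_l1")
print(r.x,[(o[i][0],np.round(v,1).tolist()) for i,v in enumerate(f(r.x).reshape(-1,2))])
np.save("s.npy",r.x); s=r.x
c=W(s,loc(.08,0,.104)); print("ring",c)
for tilt in (30,35,40,45,50):
  for sg in (1,-1):
    for a in (0,.384):
      d=np.array([np.cos(s[2]+a),np.sin(s[2]+a),0])
      c=W(s,loc(.08,a,.104)); q=quat(s[2]+a,np.radians(tilt))(sg)
      js=[arm.ik(c+d*x+[0,0,z],q) for x,z in ((.014,-.01),(.014,.03),(-.07,.05))]
      print(tilt,sg,a,[None if j is None else np.round(j,2).tolist() for j in js])
E
```

```text
[ 0.47169508 -0.03791586 -0.11400817] [('top', [-0.8, -0.6]), ('top', [0.1, -0.7]), ('top', [0.9, -0.0]), ('top', [-0.2, 0.1]), ('scene', [-1.8, -1.7]), ('scene', [-0.5, 0.7]), ('scene', [0.9, -1.7]), ('top', [-0.1, 3.2]), ('top', [-0.3, -0.1]), ('top', [2.2, -1.1]), ('top', [-0.7, 1.8]), ('top', [0.5, -0.3]), ('scene', [2.7, -0.8]), ('scene', [0.9, 1.9]), ('scene', [-4.1, 3.1]), ('scene', [-1.4, 0.0]), ('scene', [0.5, -1.1])]
ring [ 0.55117573 -0.04701677  0.104     ]
30 1 0 [None, None, None]
30 1 0.384 [None, None, None]
30 -1 0 [None, None, None]
30 -1 0.384 [None, None, None]
35 1 0 [None, None, None]
35 1 0.384 [None, None, None]
35 -1 0 [None, None, None]
35 -1 0.384 [None, None, None]
40 1 0 [None, None, None]
40 1 0.384 [None, None, None]
40 -1 0 [None, None, None]
40 -1 0.384 [None, None, None]
45 1 0 [None, None, None]
45 1 0.384 [None, [0.85, 0.87, -1.15, 2.38, 2.44, 0.69, -0.32], None]
45 -1 0 [None, None, None]
45 -1 0.384 [None, [0.76, 0.77, -0.96, 2.38, 2.65, 0.6, 2.57], None]
50 1 0 [[0.71, 0.95, -1.15, 2.37, 2.19, 1.04, -0.49], [0.73, 0.82, -1.15, 2.34, 2.1, 0.91, -0.45], None]
50 1 0.384 [[0.81, 0.95, -1.15, 2.35, 2.31, 0.73, -0.18], [0.83, 0.82, -1.14, 2.32, 2.22, 0.61, -0.16], None]
50 -1 0 [[0.52, 0.76, -0.77, 2.37, 2.39, 0.79, 2.35], [0.41, 0.59, -0.58, 2.35, 2.44, 0.58, 2.25], None]
50 -1 0.384 [[0.62, 0.76, -0.77, 2.35, 2.72, 0.54, 2.47], [0.64, 0.65, -0.77, 2.33, 2.68, 0.41, 2.46], None]
```

```bash
cat >> h.py <<'E'
s=np.load("s.npy")
def pose(a,tilt,mode,ins,dz,yo=0,sg=1,back=0):
    """TCP pose: hooking finger's centre line crosses the ring plane at ring centre + dz (ring height above seat incl.), tip ins beyond
    along x; mode 'shut' or 'open' (lower finger hooks, 50 mm below the tool axis, tip 13 mm behind TCP)."""
    yaw=s[2]+a+yo; t=np.radians(tilt)
    z=np.array([np.cos(yaw)*np.cos(t),np.sin(yaw)*np.cos(t),-np.sin(t)]); y=np.array([-np.sin(yaw),np.cos(yaw),0]); n=np.cross(z,y); n*=np.sign(n[2])
    tip=W(s,loc(.08,a,.104+dz))+z*(ins/np.cos(t)-back)
    if mode=="shut": q=Ro.from_matrix(np.c_[np.cross(sg*y,z),sg*y,z]).as_quat(); return tip,q
    return tip+n*.050+z*.013, Ro.from_matrix(np.c_[np.cross(sg*n,z),sg*n,z]).as_quat()
E
python3 - <<'E'
from h import *
for mode in ("shut","open"):
  for tilt in (35,40,45,50):
    for sg in (1,-1):
     for yo in (-.3,0,.3):
      k=[(0,0,0),(0,.03,0),(.384,.03,0),(.384,0,0),(0,0,.06),(.384,0.01,.06)]
      js=[arm.ik(*pose(a,tilt,mode,.016,dz,yo if a==0 else 0,sg,b)) for a,dz,b in k]
      ok="".join("0" if j is None else "1" for j in js)
      if ok!="000000": print(mode,tilt,sg,yo,ok,[np.round(j,2).tolist() for j in (js[0],js[2]) if j is not None])
E
```

```text
shut 45 1 -0.3 111100 [[0.54, 1.03, -1.15, 2.38, 2.11, 1.41, -0.81], [0.83, 0.92, -1.15, 2.39, 2.46, 0.75, -0.31]]
shut 45 1 0 001100 [[0.83, 0.92, -1.15, 2.39, 2.46, 0.75, -0.31]]
shut 45 1 0.3 111100 [[0.86, 1.02, -1.15, 2.4, 2.48, 0.87, -0.31], [0.83, 0.92, -1.15, 2.39, 2.46, 0.75, -0.31]]
shut 45 -1 -0.3 111100 [[0.35, 0.83, -0.77, 2.39, 2.2, 1.12, 2.11], [0.75, 0.82, -0.96, 2.39, 2.66, 0.65, 2.59]]
shut 45 -1 0 001100 [[0.75, 0.82, -0.96, 2.39, 2.66, 0.65, 2.59]]
shut 45 -1 0.3 111100 [[0.78, 0.91, -0.96, 2.4, 2.65, 0.77, 2.61], [0.75, 0.82, -0.96, 2.39, 2.66, 0.65, 2.59]]
shut 50 1 -0.3 111111 [[0.57, 0.99, -1.15, 2.33, 2.02, 1.28, -0.72], [0.82, 0.88, -1.14, 2.33, 2.26, 0.67, -0.17]]
shut 50 1 0 111101 [[0.71, 0.98, -1.15, 2.37, 2.2, 1.06, -0.49], [0.82, 0.88, -1.14, 2.33, 2.26, 0.67, -0.17]]
shut 50 1 0.3 111101 [[0.85, 0.98, -1.15, 2.34, 2.31, 0.78, -0.2], [0.82, 0.88, -1.14, 2.33, 2.26, 0.67, -0.17]]
shut 50 -1 -0.3 111111 [[0.27, 0.73, -0.58, 2.34, 2.18, 0.86, 2.11], [0.63, 0.7, -0.77, 2.34, 2.7, 0.47, 2.47]]
shut 50 -1 0 111101 [[0.52, 0.79, -0.77, 2.37, 2.41, 0.81, 2.34]
[... 2101 characters left out ...]
.68, 2.27, 2.89, 0.45, 0.68]]
open 50 1 -0.3 111111 [[0.63, 0.95, -1.15, 2.21, 1.98, 1.17, -2.14], [0.78, 0.86, -1.14, 2.21, 2.1, 0.6, -1.59]]
open 50 1 0 111111 [[0.72, 0.94, -1.15, 2.23, 2.11, 0.95, -1.92], [0.78, 0.86, -1.14, 2.21, 2.1, 0.6, -1.59]]
open 50 1 0.3 111111 [[0.81, 0.94, -1.15, 2.22, 2.18, 0.7, -1.65], [0.78, 0.86, -1.14, 2.21, 2.1, 0.6, -1.59]]
open 50 -1 -0.3 111111 [[0.16, 0.65, -0.32, 2.22, 2.2, 0.61, 0.56], [0.54, 0.66, -0.69, 2.21, 2.62, 0.33, 0.93]]
open 50 -1 0 111111 [[0.33, 0.66, -0.45, 2.24, 2.53, 0.53, 0.62], [0.54, 0.66, -0.69, 2.21, 2.62, 0.33, 0.93]]
open 50 -1 0.3 111111 [[0.54, 0.71, -0.63, 2.22, 2.72, 0.41, 0.81], [0.54, 0.66, -0.69, 2.21, 2.62, 0.33, 0.93]]
```

```bash
cat >> h.py <<'E'
T,INS=45,.014
def P(a,dz,back=0,lat=0,yo=0):
    p,q=pose(a,T,"open",INS,dz,yo,-1,back); yaw=s[2]+a
    return p+lat*np.array([-np.sin(yaw),np.cos(yaw),0]),q
E
python3 - <<'E'
from h import *
for up in (.12,.10,.08,.05):
    j=arm.ik(*(lambda p,q:(p+[0,0,up],q))(*P(0,0,.06)))
    if j is not None: break
print(up,np.round(j,2)); arm.move_j(j)
print(arm.get_time(),arm.get_ft_force(),arm.get_opening())
p,q=P(0,0,.06); arm.line_to(p,.12,ori=q)
print(arm.get_time(),arm.get_ft_force(),arm.get_tool_pos()-p, np.round(arm.get_joint_positions(),2))
Tt=np.eye(4);Tt[:3,:3]=Ro.from_quat(arm.get_eef_rot()).as_matrix();Tt[:3,3]=arm.get_tool_pos()
w=imaging.snapshot("wrist");sc=imaging.snapshot("scene")
ci=imaging.camera_info("wrist")
def pw(X):
    c=np.linalg.inv(Tt@np.asarray(ci["T_tool_cam"]))@np.r_[X,1]; return [ci["fx"]*c[0]/c[2]+ci["cx"],ci["fy"]*c[1]/c[2]+ci["cy"]]
for t,l in (("ring",loc(.08,0,.104)),("boss",loc(.08,0,.065)),("sensor",loc(.138,0,.032))):
    print(t,np.round(pw(W(s,l)),1),[(np.round(d["point"],1).tolist(),round(d["confidence"],2)) for d in imaging.mark_of("wrist",t)[:2]])
cv2.imwrite("pics/m1.png",np.hstack([cv2.resize(w,(400,300)),cv2.resize(sc[100:280,130:370],(400,300))]))
E
```

```text
0.12 [ 0.28  0.25 -0.34  2.25  2.22  0.21  0.86]
3.5167 [-1.01831694  0.85908904 -0.35416646] 1.0000937127776037
4.6667 [-0.11526834 -0.29779977 -0.58293737] [0.00045279 0.00015402 0.00072067] [ 0.42  0.56 -0.58  2.39  2.54  0.66  0.58]
ring [335.4 229.9] [([332.8, 229.5], 0.55)]
boss [362.8 214.6] [([362.6, 218.7], 0.65)]
sensor [320.4 190.2] [([320.4, 192.2], 0.87)]
```

View pics/m1.png

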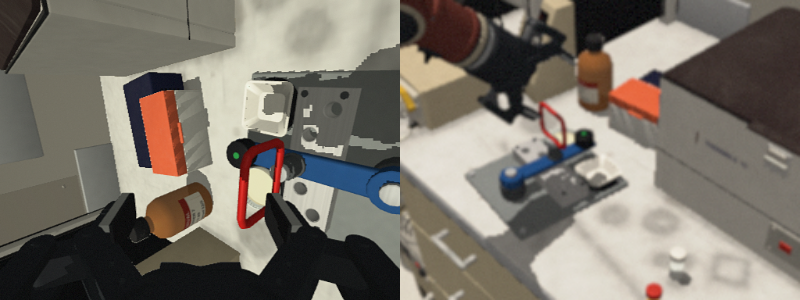

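Wrist marks agree with the fit (ring at 333,230 vs predicted 335,230), and the right finger stands just on the pivot side of the ring, with the ring between the open fingers. I'll enter and lift in small steps while watching the force.

```bash
python3 - <<'E'
from h import *
f0=arm.get_ft_force()
for b in (.03,.0):
    p,q=P(0,0,b); arm.line_to(p,.08,ori=q); f=arm.get_ft_force()-f0; print(b,np.round(f,1))
    if np.linalg.norm(f)>6: raise SystemExit
for dz in np.arange(.006,.0181,.003):
    p,q=P(0,dz); arm.line_to(p,.05,ori=q); f=arm.get_ft_force()-f0; print(round(dz,4),np.round(f,1))
    if f[2]<-5: break
print(arm.get_time()); np.save("dz.npy",dz)
w=imaging.snapshot("wrist");sc=imaging.snapshot("scene")
cv2.imwrite("pics/m2.png",np.hstack([cv2.resize(w[100:340,180:500],(400,300)),cv2.resize(sc[130:250,150:310],(400,300))]))
E
```

```text
0.03 [-0.3  0.3 -1.3]
0.0 [ 1.8 -0.2  0.8]
0.006 [ 0.2  0.9 -0.6]
0.009 [1.6 1.3 0.3]
0.012 [-0.7  0.7 -0.8]
0.015 [-2.8  0.6 -2.1]
0.018 [-5.6  0.9 -6.6]
7.2333
```

View pics/m2.png

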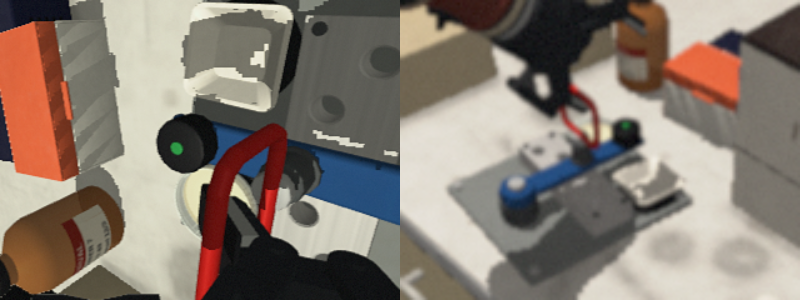

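The finger is through the ring and bearing on its top bar (about 250,150 in the left picture). I'll keep lifting.

```bash
python3 - <<'E'
from h import *
for dz in np.arange(.020,.0321,.002):
    p,q=P(0,dz); arm.line_to(p,.04,ori=q); f=np.mean([arm.get_ft_force() for _ in range(4)],0); print(round(dz,4),np.round(f,1),np.round((arm.get_tool_pos()-p)*1000,1))
    if f[2]<-17: break
np.save("dz.npy",dz)
for c in ("scene","wrist","top"):
    imaging.snapshot(c); print(c,[(np.round(d["point"],1).tolist(),round(d["confidence"],2)) for d in imaging.mark_of(c,"ring")[:2]])
for h in (0,.01,.02): print(h,[np.round(proj(c,W(s,loc(.08,0,.104+h))),1) for c in ("scene","top")])
print(arm.get_time())
E
```

```text
0.02 [-5.8  0.9 -9. ] [-4.2  0.6 -3.5]
0.022 [-6.   0.6 -8.5] [-4.5  0.6 -3.8]
0.024 [-6.7  0.7 -9.7] [-4.8  0.6 -4. ]
0.026 [-6.8  1.4 -9.9] [-4.9  0.6 -4.1]
0.028 [-6.6  1.4 -9.4] [-5.2  0.6 -4.4]
0.03 [-6.6 -0.  -9.5] [-5.4  0.6 -4.6]
0.032 [ -6.8   0.7 -11.1] [-5.6  0.6 -4.7]
scene [([218.3, 171.8], 0.61), ([222.2, 187.8], 0.48)]
wrist [([371.7, 267.0], 0.57)]
top [([203.5, 185.2], 0.48)]
0 [array([221.5, 175.1]), array([205.7, 187.8])]
0.01 [array([221.3, 172. ]), array([205.1, 187.2])]
0.02 [array([221.1, 168.8]), array([204.5, 186.6])]
9.3833
```

```bash
cat >> h.py <<'E'
def step(a,dz,v=.04,lat=0,yo=0):
    p,q=P(a,dz,0,lat,yo); arm.line_to(p,v,ori=q)
    e=arm.get_tool_pos()-p; f=np.mean([arm.get_ft_force() for _ in range(4)],0)
    d=np.array([np.cos(s[2]+a),np.sin(s[2]+a)]); l=np.array([-d[1],d[0]])
    pin=dz+e[2]+e[:2]@d-.0123
    print(f"a {a:.3f} dz {dz:.3f} pin {pin*1e3:.1f} lat_err {e[:2]@l*1e3:.1f} f_rad {f[:2]@d:.1f} f_lat {f[:2]@l:.1f} fz {f[2]:.1f} t {arm.get_time():.1f}")
    return pin,f[:2]@l,f[2]
E
python3 - <<'E'
from h import *
for dz in np.arange(.034,.0481,.002):
    pin,_,fz=step(0,dz)
    if pin>.0202 or fz<-16: break
np.save("dz.npy",dz)
sc=imaging.snapshot("scene"); print([np.round(d["point"],1) for d in imaging.mark_of("scene","ring")[:1]])
w=imaging.snapshot("wrist")
cv2.imwrite("pics/m3.png",np.hstack([cv2.resize(w[100:340,180:500],(400,300)),cv2.resize(sc[130:250,150:310],(400,300))]))
E
```

```text
a 0.000 dz 0.034 pin 10.9 lat_err 0.0 f_rad -7.2 f_lat 0.9 fz -10.5 t 9.6
a 0.000 dz 0.036 pin 12.5 lat_err -0.0 f_rad -7.4 f_lat 0.0 fz -11.3 t 9.9
a 0.000 dz 0.038 pin 14.1 lat_err -0.0 f_rad -7.7 f_lat 0.2 fz -11.5 t 10.1
a 0.000 dz 0.040 pin 15.8 lat_err 0.0 f_rad -7.4 f_lat -0.3 fz -11.2 t 10.4
a 0.000 dz 0.042 pin 17.4 lat_err 0.0 f_rad -7.7 f_lat -0.0 fz -11.9 t 10.6
a 0.000 dz 0.044 pin 18.9 lat_err 0.0 f_rad -8.1 f_lat 0.0 fz -11.5 t 10.9
a 0.000 dz 0.046 pin 20.5 lat_err 0.0 f_rad -8.3 f_lat -0.5 fz -12.6 t 11.1
[array([219.8, 166.1])]
```

View pics/m3.png

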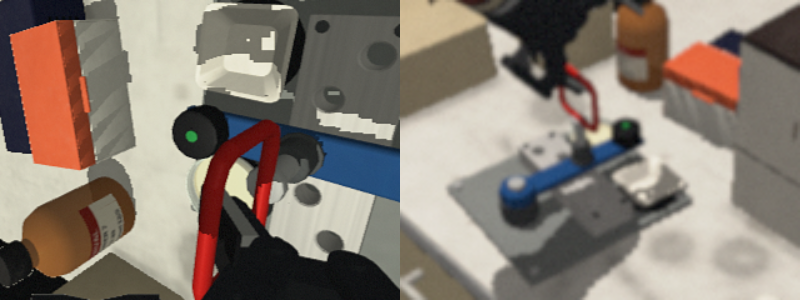

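The pin is about 20 mm up by kinematics, by spring force and in the picture (steel shaft visible). I'll slide left to the ring's side, then swing, tracking the sensor in the top camera.

```bash
cat >> h.py <<'E'
def ang():
    out=[]
    for c in ("top","scene"):
        imaging.snapshot(c); m=imaging.mark_of(c,"sensor")
        if not m or m[0]["confidence"]<.4: continue
        g=np.linspace(-.9,.9,901); d=[np.linalg.norm(proj(c,W(s,loc(.138,a,.032)))-m[0]["point"]) for a in g]
        out.append((c,round(g[np.argmin(d)],3),round(min(d),1),round(m[0]["confidence"],2)))
    print("angle",out); return out
E
python3 - <<'E'
from h import *
dz=.046; ang()
for lat in (.006,.010,.013,.016):
    pin,fl,fz=step(0,dz,.04,lat)
    if fl<-1.6 : break
ang()
for a in (.06,.12):
    pin,fl,fz=step(a,dz,.04,lat)
    if pin<.0175 or pin>.0245 or abs(fl)>6: print("stop");break
ang()
np.save("st.npy",[a,dz,lat])
E
```

```text
angle [('top', np.float64(0.038), np.float64(0.8), 0.93), ('scene', np.float64(0.018), np.float64(3.6), 0.96)]
a 0.000 dz 0.046 pin 19.3 lat_err -0.1 f_rad -9.3 f_lat -1.8 fz -12.1 t 11.8
angle [('top', np.float64(0.076), np.float64(0.4), 0.94), ('scene', np.float64(0.0), np.float64(2.3), 0.67)]
a 0.060 dz 0.046 pin 19.6 lat_err -0.7 f_rad -9.4 f_lat -1.4 fz -12.1 t 12.3
a 0.120 dz 0.046 pin 19.9 lat_err -0.8 f_rad -9.9 f_lat -1.3 fz -11.1 t 12.7
angle [('top', np.float64(0.202), np.float64(3.6), 0.72), ('scene', np.float64(0.07), np.float64(1.7), 0.64)]
```

```bash
python3 - <<'E'
from h import *
t=imaging.snapshot("top");sc=imaging.snapshot("scene")
def dr(im,c):
    im=cv2.resize(im,None,fx=4,fy=4,interpolation=2)
    for a,col in ((0,(0,255,255)),(.12,(0,255,0)),(.384,(255,0,255))):
        u=[tuple(int(4*v) for v in proj(c,W(s,loc(r,a,.043)))) for r in (0.03,.15)]; cv2.line(im,*u,col,1)
    return im
a=dr(t,"top")[520:920,620:1020];b=dr(sc,"scene")[580:980,680:1080]
cv2.imwrite("pics/m4.png",np.hstack([a,b]))
E
```

```text
(no output)
```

View pics/m4.png

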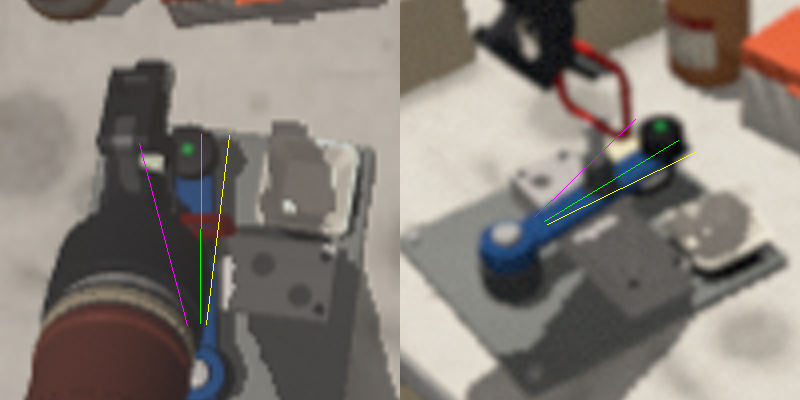

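```bash
cat >> h.py <<'E'
def bluefit(im,c="scene"):
    h=cv2.cvtColor(im,cv2.COLOR_BGR2HSV); m=((h[...,0]>100)&(h[...,0]<125)&(h[...,1]>120)&(h[...,2]>30)).astype(np.float32)
    roi=np.zeros(m.shape,np.uint8); ctr=proj(c,W(s,loc(.08,.2,.03))).astype(int); cv2.circle(roi,tuple(map(int,ctr)),60,1,-1); m*=roi
    best=[]
    for a in np.arange(-.2,.7,.005):
        X=[W(s,np.array([r*np.cos(a)-w*np.sin(a),r*np.sin(a)+w*np.cos(a),z])) for r in (.02,.122) for w in (-.013,.013) for z in (.033,.043)]
        u=np.array([proj(c,x) for x in X]); k=np.zeros(m.shape,np.uint8)
        cv2.fillConvexPoly(k,cv2.convexHull((u*16).astype(np.int32)),1,shift=4); best.append((m[k>0].sum()/k.sum(),a))
    b=np.array(best); t=b[b[:,0]>b[:,0].max()-.05]; return round(float(t[:,1].mean()),3),round(float(b[:,0].max()),2)
E
python3 - <<'E'
from h import *
print("zero",bluefit(cv2.imread("pics/scene0.png")),bluefit(cv2.imread("pics/top0.png"),"top"))
a,dz,lat=np.load("st.npy")
print(bluefit(imaging.snapshot("scene")),bluefit(imaging.snapshot("top"),"top"))
for a in (.17,.22):
    pin,fl,fz=step(a,dz,.04,lat)
    if pin<.0175 or pin>.0245 or abs(fl)>6: print("stop");break
    print(bluefit(imaging.snapshot("scene")))
np.save("st.npy",[a,dz,lat])
E
```

```text
zero (0.013, 0.56) (0.04, 0.51)
(0.162, 0.56) (0.158, 0.19)
a 0.170 dz 0.046 pin 20.1 lat_err -0.6 f_rad -7.8 f_lat -1.6 fz -11.7 t 13.4
(0.215, 0.56)
a 0.220 dz 0.046 pin 20.1 lat_err -0.6 f_rad -8.5 f_lat -0.8 fz -12.0 t 13.8
(0.284, 0.56)
```

```bash
python3 - <<'E'
from h import *
a,dz,lat=np.load("st.npy"); a=.255
step(a,dz,.04,lat); print(bluefit(imaging.snapshot("scene")))
for dz in (.036,.028,.020,.010): step(a,dz,.05,lat)
sc=imaging.snapshot("scene"); print(bluefit(sc))
np.save("st.npy",[a,dz,lat])
w=imaging.snapshot("wrist")
cv2.imwrite("pics/m5.png",np.hstack([cv2.resize(w[100:340,180:500],(400,300)),cv2.resize(sc[130:250,150:310],(400,300))]))
E
```

```text
a 0.255 dz 0.046 pin 20.2 lat_err -0.4 f_rad -8.1 f_lat -1.1 fz -12.1 t 14.1
(0.308, 0.56)
a 0.255 dz 0.036 pin 16.0 lat_err -0.6 f_rad -5.6 f_lat 0.7 fz -8.6 t 14.5
a 0.255 dz 0.028 pin 15.8 lat_err -0.5 f_rad -1.7 f_lat -0.7 fz -4.0 t 14.8
a 0.255 dz 0.020 pin 9.7 lat_err 0.1 f_rad 0.7 f_lat -0.3 fz 0.4 t 15.1
a 0.255 dz 0.010 pin -2.9 lat_err 0.1 f_rad 0.5 f_lat -0.2 fz 0.3 t 15.5
(0.308, 0.54)
```

View pics/m5.png

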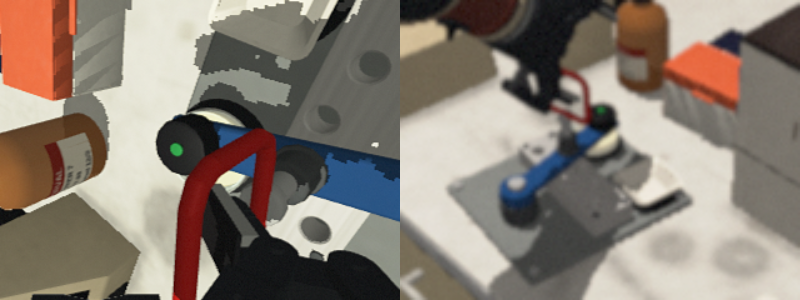

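The pin is riding on the plate at 16 mm, with the arm at about 0.295 rad. I'll sweep slowly until it drops in, which will show as a rise in lateral force.

```bash
python3 - <<'E'
from h import *
a,dz,lat=np.load("st.npy")
while a<.50:
    a+=.015; pin,fl,fz=step(a,dz,.025,lat)
    b=bluefit(imaging.snapshot("scene"))[0]; print(b)
    if fl<-6 or b>.43: break
np.save("st.npy",[a,dz,lat])
E
```

```text
a 0.270 dz 0.010 pin -2.1 lat_err -0.1 f_rad 0.4 f_lat 0.3 fz 0.0 t 15.8
0.308
a 0.285 dz 0.010 pin -2.3 lat_err -0.1 f_rad 0.4 f_lat -0.5 fz -0.3 t 16.1
0.31
a 0.300 dz 0.010 pin -2.3 lat_err -0.1 f_rad 0.4 f_lat -0.6 fz 1.5 t 16.4
0.308
a 0.315 dz 0.010 pin -2.3 lat_err -0.1 f_rad -0.5 f_lat 0.2 fz -0.2 t 16.7
0.308
a 0.330 dz 0.010 pin -2.3 lat_err -0.1 f_rad 0.2 f_lat 0.9 fz -0.1 t 17.0
0.31
a 0.345 dz 0.010 pin -2.3 lat_err -0.1 f_rad -0.5 f_lat -0.3 fz -0.0 t 17.3
0.31
a 0.360 dz 0.010 pin -2.3 lat_err -0.1 f_rad -0.3 f_lat 0.1 fz 0.7 t 17.6
0.31
a 0.375 dz 0.010 pin -2.4 lat_err -0.1 f_rad 0.9 f_lat -0.4 fz 0.3 t 17.9
0.31
a 0.390 dz 0.010 pin -2.4 lat_err -0.1 f_rad 0.1 f_lat 0.3 fz -0.7 t 18.2
0.31
a 0.405 dz 0.010 pin -2.3 lat_err -0.1 f_rad -0.5 f_lat 0.3 fz -0.6 t 18.5
0.308
a 0.420 dz 0.010 pin -2.3 lat_err -0.1 f_rad 0.6 f_lat 0.3 fz -0.0 t 18.8
0.308
a 0.435 dz 0.010 pin -2.4 lat_err -0.1 f_rad -0.5 f_lat -0.8 fz -0.4 t 19.1
0.308
a 0.450 dz 0.010 pin -2.4 lat_err -0.1 f_rad -0.5 f_lat -0.2 fz -0.6 t 19.4
0.308
a 0.465 dz 0.010 pin -2.1 lat_err -1.1 f_rad 0.3 f_lat -1.6 fz -1.1 t 19.7
0.31
a 0.480 dz 0.010 pin -2.2 lat_err -0.6 f_rad -0.1 f_lat -2.9 fz -1.3 t 20.0
0.32
a 0.495 dz 0.010 pin -2.7 lat_err 1.9 f_rad -0.2 f_lat -0.4 fz 0.1 t 20.3
0.378
a 0.510 dz 0.010 pin -2.3 lat_err 0.4 f_rad 0.4 f_lat -0.1 fz 0.3 t 20.6
0.38
```

```bash
python3 - <<'E'
from h import *
a,dz,lat=np.load("st.npy")
sc=imaging.snapshot("scene"); w=imaging.snapshot("wrist")
print([(c,np.round(proj(c,W(s,loc(.08,.384,.104+h))),1)) for h in (0,.016) for c in ("scene",)])
print([(np.round(d["point"],1),round(d["confidence"],2)) for d in imaging.mark_of("scene","ring")[:2]])
cv2.imwrite("pics/m6.png",np.hstack([cv2.resize(w[100:340,180:500],(400,300)),cv2.resize(sc[130:250,150:310],(400,300))]))
E
```

```text
[('scene', array([213.1, 170.4])), ('scene', array([212.7, 165.4]))]
[(array([213. , 169.1]), 0.68)]
```

View pics/m6.png

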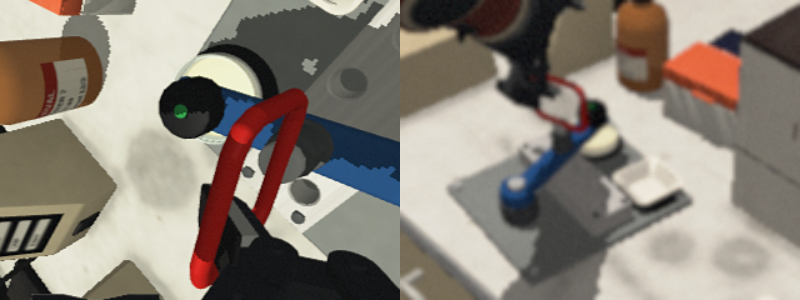

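The ring has dropped low again, with the sensor over the dish. To verify full seating, I'll centre the finger, then raise it lightly: seated contact should give about -6 N at dz 18 mm, too little to lift the pin.

```bash
python3 - <<'E'
from h import *
step(.384,.010,.05,0)
for dz in (.012,.015,.018):
    _,_,fz=step(.384,dz,.03,0)
    if fz<-5: break
step(.384,.010,.05,0)
print(bluefit(imaging.snapshot("scene")))
E
```

```text
a 0.384 dz 0.010 pin -2.3 lat_err 0.2 f_rad 0.1 f_lat 1.0 fz -1.0 t 21.5
a 0.384 dz 0.012 pin -0.0 lat_err -0.1 f_rad -0.0 f_lat 0.7 fz -0.7 t 21.7
a 0.384 dz 0.015 pin 0.7 lat_err 0.2 f_rad -2.3 f_lat 0.7 fz -1.8 t 22.0
a 0.384 dz 0.018 pin 0.9 lat_err 0.5 f_rad -5.8 f_lat 0.5 fz -4.3 t 22.2
a 0.384 dz 0.010 pin 0.8 lat_err -0.3 f_rad -0.2 f_lat 0.1 fz 0.1 t 22.5
(0.375, 0.5)
```

The contact signature matches the seated start (contact at about 12–15 mm), so the pin is home. Retracting.

```bash
python3 - <<'E'
from h import *
for b in (.03,.065):
    p,q=P(.384,.006,b); arm.line_to(p,.08,ori=q); print(np.round(arm.get_ft_force(),1))
arm.line_to(p+[0,0,.10],.12)
sc=imaging.snapshot("scene");t=imaging.snapshot("top");print(bluefit(sc),bluefit(t,"top"),arm.get_time())
print([np.round(d["point"],1) for d in imaging.mark_of("scene","ring")[:1]])
cv2.imwrite("pics/m7.png",np.hstack([cv2.resize(t[110:260,130:330],(400,300)),cv2.resize(sc[130:250,150:310],(400,300))]))
E
```

```text
[ 0.3 -0.4  0.1]
[ 0.1  0.5 -0. ]
(0.373, 0.5) (0.4, 0.35) 24.725
[array([213.8, 170.2])]
```

View pics/m7.png

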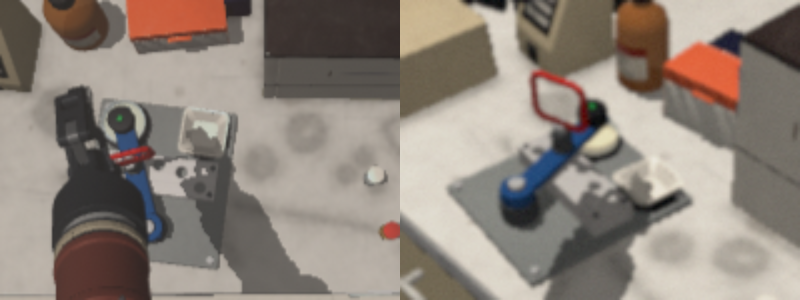

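The sensor (120,118 in the top view) stands over the round dish, the ring is low and free (scene mark 213.8,170.2 vs 213.1,170.4 predicted for seated), and the boat is undisturbed. Handing in.

```bash
python3 -c "
from station import finish_job
print(finish_job())"
```

```text
the job is handed in; nothing more can be done
None
```

The sensor arm now stands over the round dish, with the pin fully seated in the +22° hole and the ring left free; the job is handed in, at about 25 s of the 48 s allowed.

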